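# Shut and lock the wardrobe organiser

## Task

Shut and lock the organiser: with the fingertips push its pull-out tray fully home, then press three of the four lock keys on its top all the way down, one at a time: first the large round key, then the long bar key, then the small round key. Push and press lightly, leave the square key up, and do not pick up or disturb any of the other things on the shelf or on the organiser.

Things in the scene. Friction and masses are not known exactly. Their poses are not given: they have to be found in the camera images.
- organiser: white plastic organiser unit, fixed to the shelf: 200 mm deep (its x), 260 mm wide (its y), 80 mm high. Origin at the centre of its underside; its front, where the tray comes out, faces its own -x. Its flat top is 80 mm up and carries a row of four lock keys along its y, about 60 mm apart, on the line x = -20 mm; their order in the row varies.
- tray (a joint): how far the pull-out tray stands out of the organiser, m: 0 is fully home (a firm stop, front flush with the case), 0.08 fully out. It slides along the organiser's x with about 2 N of friction and stays where it is left.
- tray_front (a point): point on the outer face of the tray's flat front panel, at mid-width, 50 mm above the shelf; x, y, z axes as the organiser's, so pushing along +x shuts the tray. The panel is 244 mm wide and reaches from 10 to 70 mm above the shelf.
- large_round_top (a point): centre of the flat top of the large round key, a disc 34 mm across; bare aluminium, moves with the key; axes as the organiser's. At the start it is 98 mm above the shelf, 12 mm proud of its plate.
- large_round (a joint): how far the large round key is pressed, m: 0 up, 0.008 fully down (firm stop, 4 mm still proud of its plate). It yields at about 3 N and stays down where it is left: it does not spring back.
- large_round_plate: fixed plate that carries the large round key, 50 x 50 x 6 mm, on the organiser's top; origin at the centre of its underside.
- bar_top (a point): centre of the flat top of the long bar key, 42 mm along the organiser's x and 12 mm wide; bare aluminium, moves with the key; axes as the organiser's. At the start it is 98 mm above the shelf, 12 mm proud of its plate.
- bar (a joint): how far the bar key is pressed, m: 0 up, 0.008 fully down (firm stop, 4 mm still proud of its plate). It yields at about 3 N and stays down where it is left: it does not spring back.
- bar_plate: fixed plate that carries the bar key, 50 x 50 x 6 mm, on the organiser's top; origin at the centre of its underside.
- small_round_top (a point): centre of the flat top of the small round key, a disc 16 mm across; bare aluminium, moves with the key; axes as the organiser's. At the start it is 98 mm above the shelf, 12 mm proud of its plate.
- small_round (a joint): how far the small round key is pressed, m: 0 up, 0.008 fully down (firm stop, 4 mm still proud of its plate). It yields at about 3 N and stays down where it is left: it does not spring back.
- small_round_plate: fixed plate that carries the small round key, 50 x 50 x 6 mm, on the organiser's top; origin at the centre of its underside.
- square_top (a point): centre of the flat top of the square key, 26 x 26 mm; bare aluminium, moves with the key; axes as the organiser's. At the start it is 98 mm above the shelf, 12 mm proud of its plate.
- square (a joint): how far the square key is pressed, m: 0 up, 0.008 fully down (firm stop, 4 mm still proud of its plate). It yields at about 3 N and stays down where it is left: it does not spring back.
- square_plate: fixed plate that carries the square key, 50 x 50 x 6 mm, on the organiser's top; origin at the centre of its underside.
- mug: blue ceramic mug, 80 mm across, 95 mm high, handle towards its +y; origin under its centre. Loose; not part of the job.
- tape_dispenser: stainless steel tape dispenser, 140 x 55 x 79 mm; origin under its centre, long along x. Loose; not part of the job.
- paperweight: domed glass paperweight, 52 mm across, 33 mm high, standing loose on the rear part of the organiser's top; origin under its centre. Loose; not part of the job.
- shoe_horn: black plastic shoe horn lying flat, 170 x 44 x 12 mm; origin at its underside, long along x. Loose; not part of the job.
- hanger: folded aluminium travel hanger lying flat, 290 x 40 x 13 mm, its wire hook towards -x; origin under its bars. Loose; not part of the job.
- polish_tin: round flat shoe polish tin, 76 mm across, 24 mm high; origin under its centre. Loose; not part of the job.
- clothes_brush: wooden clothes brush lying bristles down, 150 x 45 x 38 mm; origin under its centre, long along x. Loose; not part of the job.

How it is judged:
By the outcome, as a careful person would: the job done as asked, in the order asked, and still so for the second after the job is handed in, with the robot touching nothing.
It also fails if it takes over 61 s, if anything falls off the work surface, if the arm or the gripper's body presses on something with over 40 N, if the wrist force passes 120 N, or if a joint passes its speed limit or range.

## Robot

A 6-joint arm with a two-finger parallel gripper is mounted at the origin on the work surface. World frame = base frame: x ahead of the robot, y to its left, z up, the work surface at z = 0. Lengths are in mm, angles in rad, forces in N, time in s.
With the tool pointing down it reaches from about 425 to 950 mm from the base axis. Payload 3.5 kg.
Tool frame: the origin (TCP) lies on the centre line of the jaws, within the pads' length; the fingertips stand 11 mm ahead of it and the grasp point (between the pads) lies 8 mm behind it; z points along the fingers, y is the line along which they close (so a half turn about z gives the same grasp; the last joint's range is limited). The gripper opens to 85 mm and grips with 20 to 120 N. Pads are 22 mm wide; open, the fingers measure 114 mm over their backs; the gripper's body (76 mm by 85 mm) begins 54 mm behind the grasp point. The pads swing forward as they close: fully open they stand 13 mm farther back than shut.
Start: joints at [0.974, 0.286, 1.577, -0, 1.279, -0.15], TCP at [291.618, 608.74, 242.325] pointing down, gripper open.
Joint ranges: [-2.77, 2.77], [-0.9, 2.22], [0.21, 2.48], [-1.53, 4.67], [0.24, 2.81], [-2.84, 2.84]. Speed limits (rad/s): [2.79, 2.79, 3.14, 3.14, 3.14, 3.14].

## Interface

Orientations are given as a unit quaternion [w, x, y, z].
In Python, from station import ctrl, read_camera, get_calibration, job gives the robot as it stands.
- The arm moves only by the shell command python3 -m crank 'ROWS'. ROWS is text: rows parted by semicolons, each of 7 numbers parted by spaces: the opening, from 0 (shut) to 1 (fully open), then the shift along the tool's x, y, z in cm, then the turn, a rotation vector about the tool's x, y, z in degrees. A call has 1 to 10 rows; each row is the pose to reach, as a shift and turn from the pose commanded when the call began, along the tool's axes at that moment; what a row does not reach only later rows make up. A row lasts 1/12 s, in which the tool goes at most 41.7 mm and 7.16 degrees, less where a joint would pass 70% of its speed; a pose out of reach is approached as far as the arm can. A call with a gripper value outside its range is refused whole. The fingers move at their own pace and stop on an object; the grip force is fixed at half the most. Time passes only in rows, so rows that repeat a pose let the fingers close. It gives the time, the measured TCP pose, the force, the opening and the grip force at its end, in the units of the state.
- ctrl.observe(): the state, without advancing time (a new reading comes with each control period).
- read_camera(name): name is "scene" or "side" or "wrist"; returns the picture (384x512x3 uint8, red, green, blue); there is no depth.
- get_calibration(name): a dict with "mtx" (3x3 intrinsics, pixels), "cam_to_world" (4x4, takes a point from camera to world coordinates). Camera axes: x right, y down, z forward; pixel columns grow to the right and rows downward; lengths in mm; the calibration is good to about 2 mm. A picture is of the moment at which its call begins: read the wrist's pose just before it. get_calibration takes no time and is no camera call; for the wrist camera it gives the pose at the moment of the call.
- job.sign_off(): hands the job in; it is judged then, once.
The state is a dict: "clock": time; "joints": joint angles; "qd": joint speeds; "joint_torque": joint torques, N m; "eef_pos": TCP position; "orientation": TCP orientation; "wrist_force": force on the tool from outside, world axes, zero at the start; "torque": the same for the moment, N m; "grip_width": finger opening in mm; "grasp_force": force on a finger pad.
Only numpy, scipy, OpenCV 4.12 (cv2) and the standard library are available. Lean on these libraries where they do the work, as an engineer would, in place of code of your own. Each camera call takes 0.05 s, during which the arm holds its last target. There are 200 camera calls.

## Working session

There is one attempt and no reset: what is moved stays moved. The work goes in short steps, Python scripts to look and compute and a shell command to move; the robot and the scene stay as the last step left them, time stands still between calls to the robot, and variables do not carry over. Pictures are saved under pics/ and viewed, at most 10 in all, crops included, and the job is handed in when it is done.

```bash
mkdir -p pics; python3 - <<'E'
from station import *
import cv2
for n in ["scene","side"]:
    im=read_camera(n); cv2.imwrite(f"pics/{n}0.png",cv2.resize(im[:,:,::-1],(800,600),interpolation=cv2.INTER_CUBIC))
    c=get_calibration(n); print(n,c["mtx"].round(1).tolist(),c["cam_to_world"].round(3).tolist())
s=ctrl.observe(); print(s["clock"],s["eef_pos"],s["orientation"],s["grip_width"],s["wrist_force"])
E
```

```text
scene [[374.7, 0.0, 251.7], [0.0, 374.7, 192.1], [0.0, 0.0, 1.0]] [[-0.808, 0.495, -0.318, 953.373], [0.588, 0.671, -0.452, 549.192], [-0.01, -0.553, -0.833, 1143.084], [0.0, 0.0, 0.0, 1.0]]
side [[441.2, 0.0, 256.2], [0.0, 441.2, 194.8], [0.0, 0.0, 1.0]] [[0.648, -0.518, 0.559, -115.926], [-0.761, -0.427, 0.488, -593.896], [-0.014, -0.741, -0.671, 918.835], [0.0, 0.0, 0.0, 1.0]]
0.1 [291.29739804 608.25691414 241.0287694 ] [-4.05240581e-04  2.21554702e-01  9.75147313e-01 -1.03301074e-03] 85.37521176667516 [ 0.35390961 -0.364069   -0.46816986]
```

View pics/scene0.png

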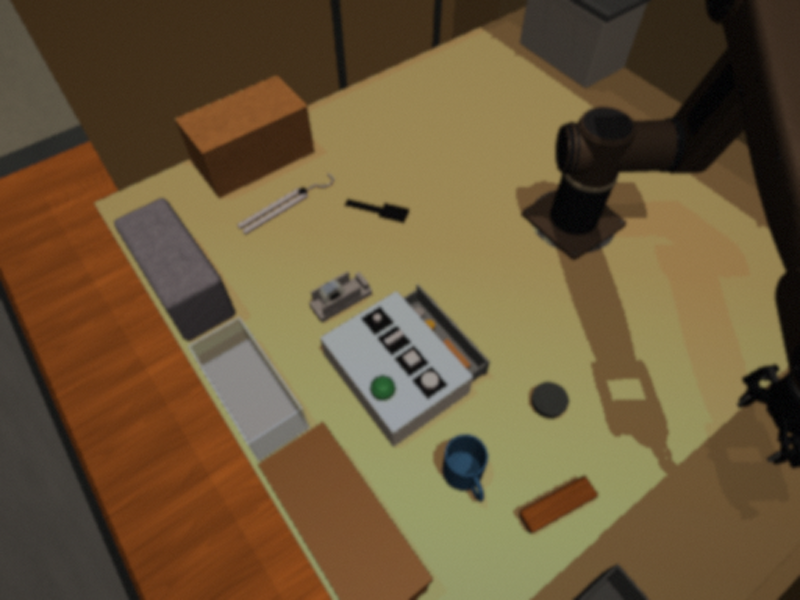

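View pics/side0.png

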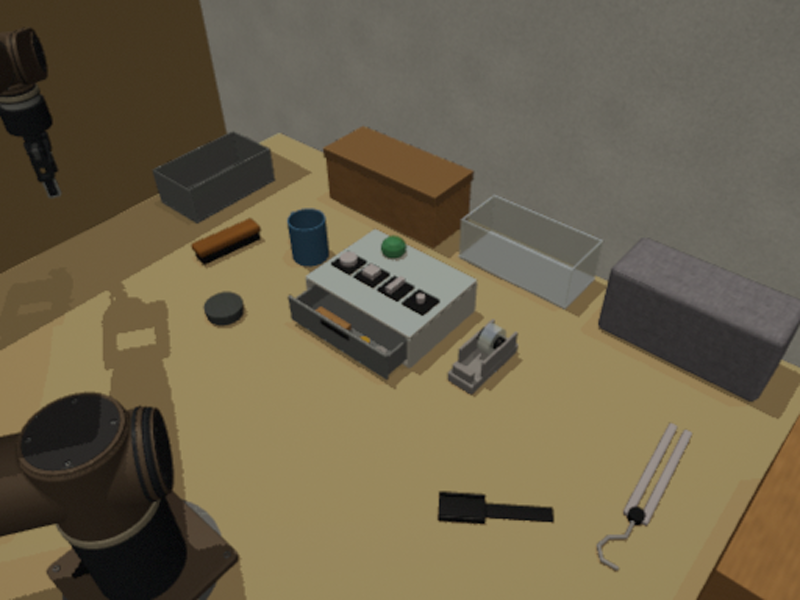

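The scene view shows the keys, from the organiser's far end to its mug end: small round (377,319), bar (396,339), square (411,358), large round (430,380). The tray stands out, with the outer top edge of its front running from about (420,288) to (489,362). In the side view the same keys are at (420,298), (396,285), (372,271) and (348,258).

```bash
cat > h.py <<'E'
import numpy as np
from station import *
def ray(n,px,z,s=1.5625,c=None):
    c=c or get_calibration(n); T=c["cam_to_world"]
    d=T[:3,:3]@np.linalg.inv(c["mtx"])@np.array([px[0]/s,px[1]/s,1.]); o=T[:3,3]
    return (o+d*(z-o[2])/d[2])
E
python3 - <<'E'
from h import *
A={}
for k,a,b in [("small",(377,319),(420,298)),("bar",(396,339),(396,285)),("square",(411,358),(372,271)),("large",(430,380),(348,258))]:
    A[k]=(ray("scene",a,98)+ray("side",b,98))/2
    print(k,ray("scene",a,98).round(0),ray("side",b,98).round(0))
d=A["large"]-A["small"]; yaw=np.arctan2(-d[0],d[1]); print("yaw",np.degrees(yaw),np.hypot(*d[:2]))
for p in [(322,343),(398,293),(472,378),(393,432)]: print("case",ray("scene",p,80).round(0))
for p in [(322,270+10),(400,340),(475,285),(375,235)]: print("caseS",ray("side",p,80).round(0))
for p in [(420,288),(489,362)]: print("tray",ray("scene",p,70).round(0))
for p in [(291,298),(405,347)]: print("trayS",ray("side",p,70).round(0))
print("paperweight",ray("scene",(382,387),95).round(0),"tin",ray("scene",(550,398),24).round(0),"mug",ray("scene",(466,452),95).round(0),"tape",ray("scene",(340,290),60).round(0))
c=get_calibration("wrist");s=ctrl.observe();print(c["cam_to_world"].round(2).tolist(),c["mtx"].round(1).tolist())
E
```

```text
small [609.   1.  98.] [603. -13.  98.]
bar [606.  63.  98.] [603.  43.  98.]
square [607. 116.  98.] [605. 104.  98.]
large [607. 177.  98.] [605. 166.  98.]
yaw 0.16423725210156603 178.2706836295389
case [729. -29.  80.]
case [528. -36.  80.]
case [530. 217.  80.]
case [724. 215.  80.]
caseS [540. 175.  80.]
caseS [513. -43.  80.]
caseS [712. -57.  80.]
caseS [710. 193.  80.]
tray [476. -24.  70.]
tray [475. 207.  70.]
trayS [475. 191.  70.]
trayS [513. -54.  70.]
paperweight [690. 133.  95.] tin [408. 330.  24.] mug [642. 330.  95.] tape [ 620. -131.   60.]
[[0.43, 0.86, 0.28, 219.74], [0.9, -0.41, -0.14, 643.45], [-0.0, 0.31, -0.95, 372.29], [0.0, 0.0, 0.0, 1.0]] [[269.0, 0.0, 257.2], [0.0, 269.0, 189.6], [0.0, 0.0, 1.0]]
```

```bash
python3 -m crank '0 -2.8 -2.8 0 0 0 -6;0 -5.6 -5.6 0 0 0 -12;0 -8.4 -8.4 0 0 0 -18;0 -11.2 -11.2 0 0 0 -24;0 -14 -14 0 0 0 -25.6;0 -16.8 -16.8 0 0 0 -25.6;0 -19.6 -19.6 0 0 0 -25.6;0 -22.4 -22.4 0 0 0 -25.6;0 -25.2 -25.2 0 0 0 -25.6;0 -28 -28 0 0 0 -25.6'
python3 -c "
from h import *
print(ctrl.observe()['joints'])"
```

```text
clock: 0.93
eef_pos: [423.0, 233.4, 242.0]
orientation: [-0.0, -0.0, 1.0, -0.0]
wrist_force: [0.4, 0.7, 0.3]
grip_width: -0.1
grasp_force: 0.0
[ 2.93792334e-01 -1.47114395e-01  2.03528045e+00 -1.06968469e-05
  1.25375900e+00 -1.27740838e+00]
```

```bash
python3 -m crank '0 -1 -4 0 0 0 0;0 -2 -8 0 0 0 0;0 -2.7 -12 0 0 0 0;0 -2.7 -14.7 0 0 0 0;0 -2.7 -14.7 0 0 0 0'
python3 - <<'E'
from h import *
import cv2
s=ctrl.observe();c=get_calibration("wrist")
im=read_camera("wrist"); cv2.imwrite("pics/w1.png",cv2.resize(im[:,:,::-1],(800,600),interpolation=cv2.INTER_CUBIC))
print(s["eef_pos"],c["cam_to_world"].round(4).tolist())
E
```

```text
clock: 1.35
eef_pos: [450.2, 84.2, 241.9]
orientation: [-0.0, 0.003, 1.0, -0.001]
wrist_force: [0.1, 0.8, -0.0]
grip_width: -0.3
grasp_force: 0.0
[450.21787294  84.17689525 241.90858962] [[0.0043, 0.9494, 0.3139, 370.6776], [1.0, -0.0037, -0.0025, 84.9466], [-0.0012, 0.3139, -0.9494, 373.1852], [0.0, 0.0, 0.0, 1.0]]
```

View pics/w1.png

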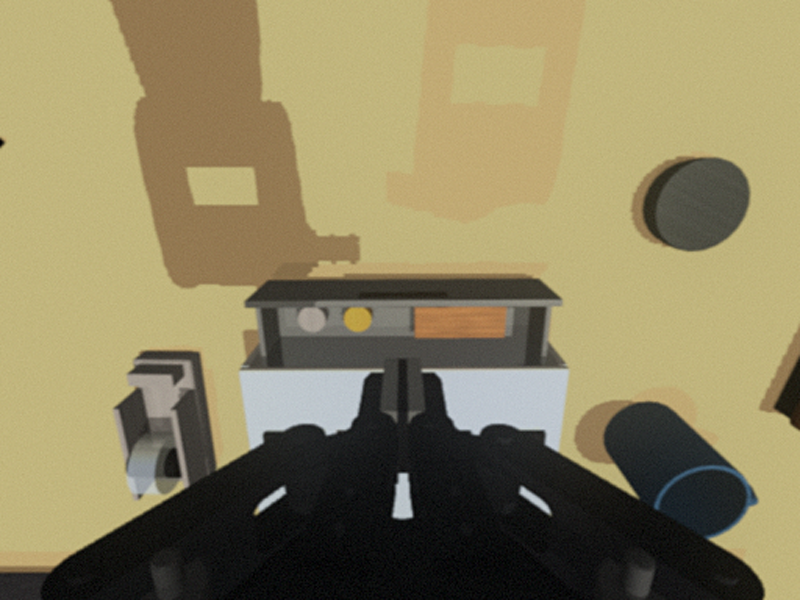

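The wrist view shows the tray's front panel with its top edge from (246,301) to (561,301). The case's front top edge runs from (241,368) to (567,368), and the fingers hide the keys.

```bash
python3 - <<'E'
from h import *
for p,z in [((246,301),70),((561,301),70),((265,281),10),((540,281),10),((241,368),80),((567,368),80)]: print(p,ray("wrist",p,z).round(1))
E
```

```text
(246, 301) [474.1 -32.5  70. ]
(561, 301) [475.  207.7  70. ]
(265, 281) [475.7 -36.7  10. ]
(540, 281) [476.6 210.6  10. ]
(241, 368) [525.8 -39.1  80. ]
(567, 368) [526.7 214.7  80. ]
```

```bash
python3 -m crank '0 0 0.4 4 0 0 0;0 0 0.4 8 0 0 0;0 0 0.4 12 0 0 0;0 0 0.4 16 0 0 0;0 0 0.4 18.6 0 0 0;0 0 0.4 18.6 0 0 0;0 -0.6 0.4 18.6 0 0 0;0 -1.2 0.4 18.6 0 0 0'
```

```text
clock: 2.07
eef_pos: [463.3, 92.9, 57.8]
orientation: [0.001, -0.0, 1.0, 0.0]
wrist_force: [-4.0, 0.7, -2.5]
grip_width: -0.2
grasp_force: 2.6
```

```bash
python3 -m crank '0 -0.5 0 0 0 0 0;0 -1 0 0 0 0 0;0 -1.5 0 0 0 0 0;0 -2 0 0 0 0 0;0 -2.5 0 0 0 0 0;0 -3 0 0 0 0 0;0 -3.5 0 0 0 0 0;0 -4 0 0 0 0 0;0 -4.4 0 0 0 0 0;0 -4.7 0 0 0 0 0'; python3 -m crank '0 -0.1 0 0 0 0 0;0 -0.2 0 0 0 0 0'
```

```text
clock: 2.9
eef_pos: [509.7, 92.1, 56.3]
orientation: [0.0, 0.0, 1.0, -0.0]
wrist_force: [-1.6, -0.4, 1.5]
grip_width: -0.2
grasp_force: 1.1
clock: 3.07
eef_pos: [511.3, 92.2, 56.2]
orientation: [-0.0, -0.0, 1.0, -0.0]
wrist_force: [-2.7, 0.8, 1.3]
grip_width: 0.3
grasp_force: 1.0
```

```bash
python3 -m crank '0 -0.1 0 0 0 0 0;0 -0.15 0 0 0 0 0'
```

```text
clock: 3.23
eef_pos: [512.6, 92.2, 56.2]
orientation: [-0.0, -0.0, 1.0, -0.0]
wrist_force: [-1.7, 0.8, 0.6]
grip_width: -0.0
grasp_force: 1.0
```

```bash
python3 -m crank '0 -0.1 0 0 0 0 0;0 -0.15 0 0 0 0 0'
```

```text
clock: 3.4
eef_pos: [514.0, 92.2, 56.2]
orientation: [-0.0, -0.0, 1.0, -0.0]
wrist_force: [-1.1, -1.3, 0.7]
grip_width: -0.2
grasp_force: 1.0
```

```bash
python3 -m crank '0 -0.1 0 0 0 0 0;0 -0.15 0 0 0 0 0'; python3 -m crank '0 -0.1 0 0 0 0 0;0 -0.1 0 0 0 0 0'
```

```text
clock: 3.57
eef_pos: [515.5, 92.2, 56.2]
orientation: [-0.0, -0.0, 1.0, -0.0]
wrist_force: [-4.3, -0.3, 2.7]
grip_width: 0.4
grasp_force: 1.7
clock: 3.73
eef_pos: [515.4, 92.2, 56.2]
orientation: [-0.002, -0.0, 1.0, -0.0]
wrist_force: [-6.1, -1.9, 4.2]
grip_width: -0.5
grasp_force: 3.2
```

```bash
python3 -m crank '0 -0.1 0 0 0 0 0;0 -0.1 0 0 0 0 0'; python3 -m crank '0 -0.1 0 0 0 0 0;0 -0.1 0 0 0 0 0'
```

```text
clock: 3.9
eef_pos: [515.4, 92.2, 56.1]
orientation: [-0.003, -0.0, 1.0, -0.0]
wrist_force: [-9.3, -0.8, 7.4]
grip_width: 0.2
grasp_force: 4.7
clock: 4.07
eef_pos: [515.3, 92.3, 55.9]
orientation: [-0.005, -0.0, 1.0, -0.0]
wrist_force: [-12.3, -1.5, 9.5]
grip_width: 0.2
grasp_force: 6.2
```

```bash
python3 -m crank '0 1.5 0 0 0 0 0;0 5 0 0 0 0 0;0 5 0 -4 0 0 0;0 5 0 -8 0 0 0;0 5 2 -12 0 0 0;0 5 5 -15 0 0 0;0 5 8.6 -18 0 0 0;0 5 8.6 -20 0 0 0;0 5 8.6 -20 0 0 0'
python3 - <<'E'
from h import *
import cv2
im=read_camera("wrist"); cv2.imwrite("pics/w2.png",cv2.resize(im[:,:,::-1],(800,600),interpolation=cv2.INTER_CUBIC))
E
```

```text
clock: 4.82
eef_pos: [472.1, 180.9, 263.8]
orientation: [0.007, -0.002, 1.0, 0.002]
wrist_force: [0.4, -0.8, 0.8]
grip_width: 0.1
grasp_force: 0.0
```

View pics/w2.png

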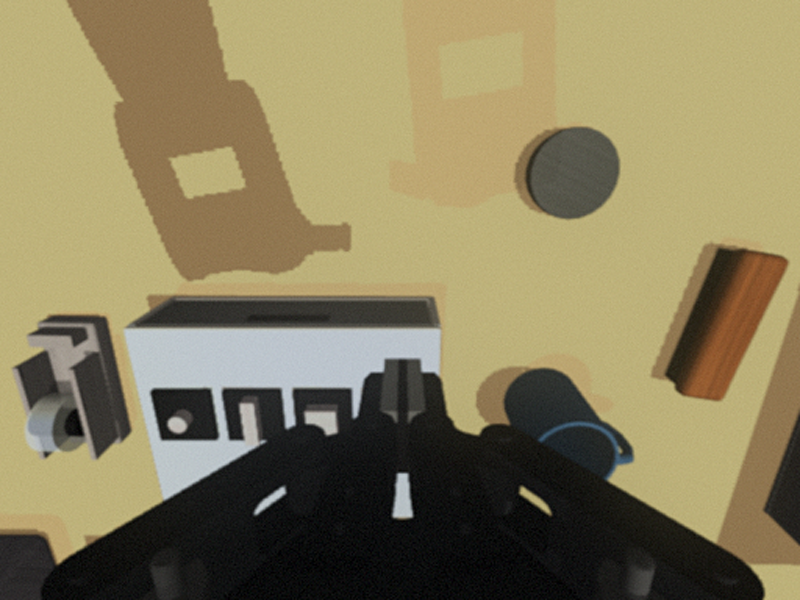

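The tray is now flush with the case. The small round key's top is at (178,424), the bar's top spans x 239 to 258, and the square's near edge runs from 304 to 339 at row 406.

```bash
python3 - <<'E'
from h import *
for p,z in [((178,424),98),((240,400),98),((256,400),98),((304,406),98),((339,406),98),((130,327),80),((440,327),80)]: print(p,ray("wrist",p,z).round(1))
E
```

```text
(178, 424) [601.7  -3.1  98. ]
(240, 400) [578.9  50.5  98. ]
(256, 400) [578.9  63.4  98. ]
(304, 406) [584.4 101.5  98. ]
(339, 406) [584.3 129.8  98. ]
(130, 327) [523.1 -37.2  80. ]
(440, 327) [522.5 211.1  80. ]
```

```bash
python3 -m crank '0 -4 0 0 0 0 0;0 -8 -0.3 1 0 0 0;0 -12 -0.3 4 0 0 0;0 -13.5 -0.3 8 0 0 0;0 -13.5 -0.3 11 0 0 0;0 -13.5 -0.3 12 0 0 0;0 -13.5 -0.3 12 0 0 0;0 -13.5 -0.3 12 0 0 0'
```

```text
clock: 5.53
eef_pos: [603.0, 174.9, 135.8]
orientation: [-0.001, 0.0, 1.0, -0.0]
wrist_force: [0.6, -0.1, 0.3]
grip_width: 0.3
grasp_force: 0.0
```

```bash
python3 -m crank '0 -0.2 0.1 0.8 0 0 0;0 -0.2 0.1 1.6 0 0 0;0 -0.2 0.1 2.2 0 0 0;0 -0.2 0.1 2.5 0 0 0;0 -0.2 0.1 2.8 0 0 0;0 -0.2 0.1 3 0 0 0;0 -0.2 0.1 3.2 0 0 0;0 -0.2 0.1 3.3 0 0 0'
```

```text
clock: 6.2
eef_pos: [605.5, 176.4, 103.6]
orientation: [-0.0, -0.0, 1.0, 0.0]
wrist_force: [-2.5, -0.3, 3.2]
grip_width: -0.0
grasp_force: 1.5
```

```bash
python3 -m crank '0 0 0 0.1 0 0 0;0 0 0 0.1 0 0 0'; python3 -m crank '0 0 0 0.1 0 0 0;0 0 0 0.1 0 0 0'
```

```text
clock: 6.37
eef_pos: [605.6, 176.4, 102.3]
orientation: [-0.0, -0.0, 1.0, 0.0]
wrist_force: [-0.8, 0.4, 2.1]
grip_width: 0.2
grasp_force: 1.0
clock: 6.53
eef_pos: [605.7, 176.3, 101.3]
orientation: [0.0, 0.0, 1.0, 0.0]
wrist_force: [-0.8, 1.4, 1.5]
grip_width: 0.2
grasp_force: 1.2
```

```bash
python3 -m crank '0 0 0 0.1 0 0 0;0 0 0 0.1 0 0 0'; python3 -m crank '0 0 0 0.1 0 0 0;0 0 0 0.1 0 0 0'; python3 -m crank '0 0 0 0.1 0 0 0;0 0 0 0.1 0 0 0'
```

```text
clock: 6.7
eef_pos: [605.8, 176.3, 101.1]
orientation: [0.0, -0.0, 1.0, 0.0]
wrist_force: [-3.2, 0.5, 5.6]
grip_width: -0.1
grasp_force: 2.7
clock: 6.87
eef_pos: [605.9, 176.4, 101.0]
orientation: [-0.0, -0.0, 1.0, -0.0]
wrist_force: [-5.0, 0.5, 9.7]
grip_width: 0.2
grasp_force: 4.4
clock: 7.03
eef_pos: [605.9, 176.4, 101.0]
orientation: [-0.0, -0.0, 1.0, -0.0]
wrist_force: [-6.4, -0.8, 11.9]
grip_width: -0.1
grasp_force: 6.3
```

```bash
python3 -m crank '0 0 0 -1.5 0 0 0;0 0 0 -4.5 0 0 0;0 0 0 -4.5 0 0 0;0 0 -3 -4.5 0 0 0;0 0 -7 -4.5 0 0 0;0 0 -11 -4.5 0 0 0;0 0 -11.9 -4.5 0 0 0;0 0 -11.9 -4.5 0 0 0;0 0 -11.9 -3 0 0 0;0 0 -11.9 -2 0 0 0'
```

```text
clock: 7.87
eef_pos: [605.9, 57.9, 117.7]
orientation: [0.001, 0.0, 1.0, 0.0]
wrist_force: [0.2, -0.4, -1.2]
grip_width: 0.0
grasp_force: 0.0
```

```bash
python3 -m crank '0 0 0 0.5 0 0 0;0 0 0 0.8 0 0 0;0 0 0 1.0 0 0 0;0 0 0 1.2 0 0 0;0 0 0 1.4 0 0 0;0 0 0 1.5 0 0 0;0 0 0 1.6 0 0 0;0 0 0 1.7 0 0 0'; python3 -m crank '0 0 0 0.1 0 0 0;0 0 0 0.1 0 0 0'
```

```text
clock: 8.53
eef_pos: [606.2, 57.5, 101.9]
orientation: [0.001, 0.0, 1.0, 0.0]
wrist_force: [-1.3, 1.9, 2.6]
grip_width: 0.3
grasp_force: 1.5
clock: 8.7
eef_pos: [606.3, 57.4, 101.1]
orientation: [0.001, 0.0, 1.0, 0.0]
wrist_force: [-0.7, 3.1, 4.4]
grip_width: -0.1
grasp_force: 2.3
```

```bash
python3 -m crank '0 0 0 0.1 0 0 0;0 0 0 0.1 0 0 0'; python3 -m crank '0 0 0 0.1 0 0 0;0 0 0 0.1 0 0 0'
```

```text
clock: 8.87
eef_pos: [606.3, 57.4, 101.0]
orientation: [0.001, 0.0, 1.0, 0.0]
wrist_force: [-3.2, 2.3, 8.9]
grip_width: 0.1
grasp_force: 4.4
clock: 9.03
eef_pos: [606.3, 57.4, 100.9]
orientation: [0.0, -0.0, 1.0, 0.0]
wrist_force: [-4.0, 1.9, 13.2]
grip_width: -0.2
grasp_force: 6.3
```

Bar is down. Now the small round key (y ≈ -3).

```bash
python3 -m crank '0 0 0 -1.5 0 0 0;0 0 0 -4.5 0 0 0;0 0 0 -4.5 0 0 0;0 0 -3 -4.5 0 0 0;0 0 -6 -4.5 0 0 0;0 0 -6 -4.5 0 0 0;0 0 -6 -3 0 0 0;0 0 -6 -2 0 0 0;0 0 -6 -2 0 0 0'; python3 -m crank '0 0 0 0.5 0 0 0;0 0 0 0.8 0 0 0;0 0 0 1.0 0 0 0;0 0 0 1.2 0 0 0;0 0 0 1.4 0 0 0;0 0 0 1.5 0 0 0;0 0 0 1.6 0 0 0;0 0 0 1.7 0 0 0'; python3 -m crank '0 0 0 0.1 0 0 0;0 0 0 0.1 0 0 0'
```

```text
clock: 9.78
eef_pos: [603.6, -2.6, 114.7]
orientation: [-0.003, 0.0, 1.0, 0.0]
wrist_force: [-0.9, 0.2, -1.1]
grip_width: 0.2
grasp_force: 0.0
clock: 10.45
eef_pos: [605.8, -2.5, 101.6]
orientation: [0.0, -0.0, 1.0, 0.0]
wrist_force: [-2.2, 1.2, 3.4]
grip_width: 0.1
grasp_force: 1.5
clock: 10.62
eef_pos: [605.8, -2.6, 101.0]
orientation: [-0.0, 0.0, 1.0, 0.0]
wrist_force: [-2.5, 1.5, 6.4]
grip_width: 0.1
grasp_force: 2.8
```

```bash
python3 -m crank '0 0 0 0.1 0 0 0;0 0 0 0.1 0 0 0'; python3 -m crank '0 0 0 0.1 0 0 0;0 0 0 0.1 0 0 0'
```

```text
clock: 10.78
eef_pos: [605.9, -2.5, 101.0]
orientation: [-0.0, -0.0, 1.0, 0.0]
wrist_force: [-5.0, 1.4, 9.3]
grip_width: 0.2
grasp_force: 4.8
clock: 10.95
eef_pos: [605.9, -2.6, 100.9]
orientation: [-0.0, -0.0, 1.0, 0.0]
wrist_force: [-7.6, 2.5, 12.4]
grip_width: -0.1
grasp_force: 6.7
```

Lift clear, back away and check.

```bash
python3 -m crank '0 0 0 -1.5 0 0 0;0 0 0 -5 0 0 0;0 0 0 -9 0 0 0;0 2 0 -13 0 0 0;0 6 0 -16 0 0 0;0 10 0 -16 0 0 0;0 14 0 -16 0 0 0;0 14 0 -16 0 0 0;0 14 0 -16 0 0 0'
python3 - <<'E'
from h import *
import cv2
a=read_camera("side")[120:260,160:350,::-1]; b=read_camera("wrist")[150:384,:,::-1]
cv2.imwrite("pics/s3.png",cv2.resize(a,(760,560),interpolation=cv2.INTER_CUBIC)); cv2.imwrite("pics/w3.png",cv2.resize(b,(800,366),interpolation=cv2.INTER_CUBIC))
E
```

```text
clock: 11.7
eef_pos: [463.8, -2.7, 257.9]
orientation: [0.001, 0.0, 1.0, -0.0]
wrist_force: [1.5, -0.3, 0.3]
grip_width: 0.3
grasp_force: 0.0
```

View pics/s3.png

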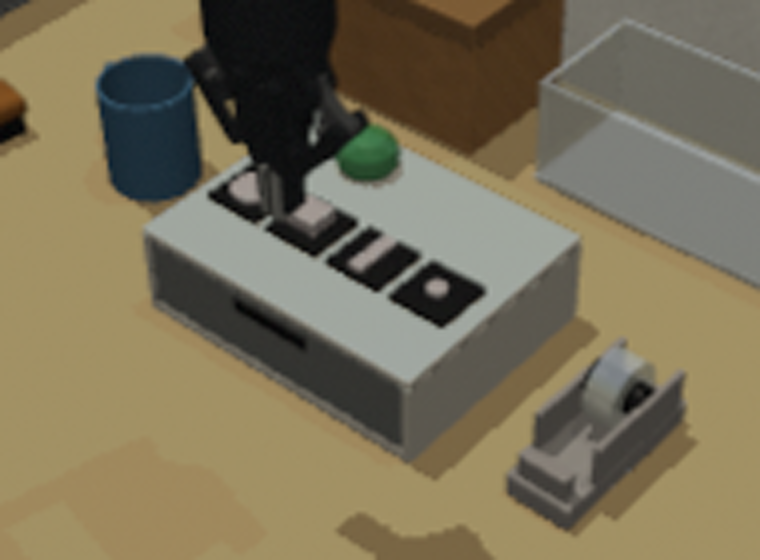

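View pics/w3.png

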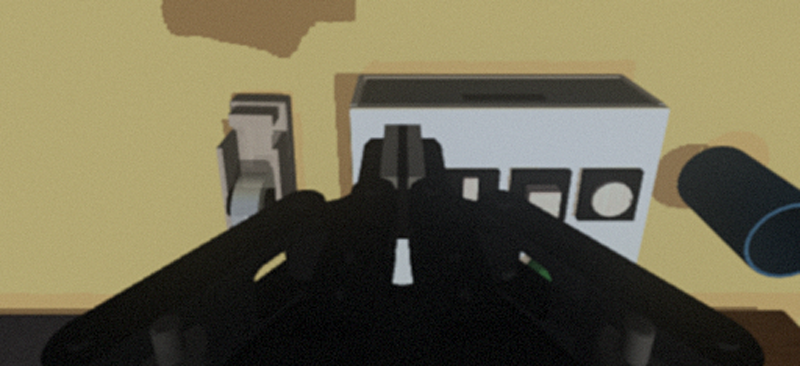

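The tray is flush. The large round, bar and small round keys are low, at about (245,187), (372,253) and (437,288) in the side crop. The square key at (310,215) is still up, and the paperweight, mug and tape dispenser show no sign of having moved.

```bash
python3 -c "
from station import job; print(job.sign_off())"
```

```text
the job is handed in; nothing more can be done
None
```

The tray is fully home and the large round, bar and small round keys were pressed down in that order; the square key is still up, nothing else appears disturbed, and the job is handed in.

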